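# Open the code-locked tool strongbox

### The arm

A 6-joint arm with a two-finger parallel gripper is mounted at the origin on a cart in front of the work surface, level with it; the furniture and walls round the work are solid. World frame = base frame: x ahead of the robot, y to its left, z up, the work surface at z = 0. Lengths are in m, angles in rad, forces in N, time in s.
With the tool pointing down it reaches from about 0.35 to 0.975 m from the base axis. Payload 4.9 kg.
Tool frame: the origin (TCP) lies midway between the tips of the shut fingers; the grasp point (between the pads) lies arm.grip_depth behind it (arm.grip_depth is the distance from the TCP to the grasp point, in m); z points along the fingers, y is the line along which they close (so a half turn about z gives the same grasp; the last joint's range is limited). The gripper opens to 85 mm and grips with 20 to 120 N. Pads are 22 mm wide; open, the fingers measure 114 mm over their backs; the gripper's body (76 mm by 85 mm) begins 54 mm behind the grasp point. The pads swing forward as they close: fully open they stand 13 mm farther back than shut.
Start: joints at [-1.466, 0.053, 1.613, -0, 1.476, -0.119], TCP at [0.139, -0.609, 0.197] pointing down, gripper open.
Joint ranges: [-3.01, 3.01], [-1.01, 2.22], [0.06, 2.58], [-1.02, 4.17], [0.09, 2.62], [-3.14, 3.14]. Speed limits (rad/s): [2.57, 2.57, 3.14, 3.14, 3.14, 3.14].

### API

Orientations are given as a unit quaternion [w, x, y, z].
In Python, from rig import arm gives the robot as it stands. The module is installed in compiled form; this text tells all that it offers. Calls block until the motion is done:
- arm.move_pose(position, orientation): joint-space move of the TCP to a pose.
- arm.move_linear(position, orientation=None, max_speed=0.15): straight line of the TCP; orientation=None keeps the orientation; max_speed is the mean speed in m/s.
- arm.move_j(angles): joint-space move.
- arm.grip(opening, newtons=None): finger opening in m; newtons is the grip in N (None keeps the last); returns when the fingers have stopped.
- arm.wait(seconds).
- arm.solve_ik(position, orientation): joint angles nearest the present ones, or None.
- arm.grab_frame(name): name is "scene" or "side" or "wrist"; returns (picture, depth): 384x512x3 uint8, red, green, blue; 384x512 float32, m along the optical axis (not along the pixel's ray), 0 where there is no reading.
- arm.camera_params(name): a dict with "fov_y" (degrees; the focal length in pixels is half the picture's height over the tangent of half this angle, whatever the lens; pixels are square), "cx", "cy" (the principal point, pixels), "distortion" ([k1, k2, p1, p2, k3] as OpenCV has them; the pictures are not rectified), "eye" and "attitude" of the camera in the world. Camera axes: x right, y up, looking along -z (the intrinsics and any distortion apply to the point x, -y, -z); pixel columns grow to the right and rows downward; lengths in m; the calibration is good to about 2 mm. A picture is of the moment at which its call begins: read the wrist's pose just before it. camera_params takes no time and is no camera call; for the wrist camera it gives the pose at the moment of the call.
A pose or a line that the arm cannot do raises arm.PlanningError and nothing moves.
- arm.job_done(): hands the job in; it is judged then, once.
Trained networks look in the newest picture that a camera, given by its name, has taken for a name from the list of things; names that differ only in an ending like _2 or _b are one class to them, and where a whole thing is asked for, a point or a joint stands for the part that bears it (a point fixed in the world has none). Each returns a list of dicts, best first, with "p" (0 to 1); they miss things now and then, are a little off and sometimes report something else, mostly with a low value. They report only what shows in the picture. A call takes as long as a camera call.
- arm.boxes_of(camera, thing): "bbox" ([left, top, right, bottom] in pixels, round what is visible of it).
Readings, each from a call of its own:
- arm.read_time(): time.
- arm.read_q(): joint angles.
- arm.read_joint_vel(): joint speeds.
- arm.read_joint_efforts(): joint torques, N m.
- arm.read_tcp_pos(): TCP position.
- arm.read_orientation(): TCP orientation.
- arm.read_force(): force on the tool from outside, world axes, zero at the start.
- arm.read_wrist_torque(): the same for the moment, N m.
- arm.read_grip_width(): finger opening in m.
- arm.read_grip_force(): force on a finger pad.
Only numpy, scipy, OpenCV 4.12 (cv2) and the standard library are available. Lean on these libraries where they do the work, as an engineer would, in place of code of your own. Each camera call takes 0.05 s, during which the arm holds its last target. There are 200 camera calls.

### The job

The workshop's sharp tools are locked in the grey strongbox on the bench. Roll its three number wheels to 4-7-2 (read from left to right on the reading line), one wheel at a time and gently, for too hard a press cracks a wheel; then slide the bolt knob fully to the right, lift the lid by its handle to about upright and let it stand open. Do not push about the things that lie round the box.

Things in the scene. Friction and masses are not known exactly. Their poses are not given: they have to be found in the camera images.
- case: Grey steel strongbox, fixed to the bench, 200 mm deep (x), 240 mm wide (y). Origin: centre of its underside; x points from its front to the hinged back, y to the left. The front 70 mm is a fixed lock bar whose flat cover plate (80 mm up) carries three number wheels and, at the right, the bolt knob; behind it is the hinged lid (top 73 mm up). Tools lie inside.
- slot_left (a point): Point on the cover plate's top at the reading line, over the axis of the left wheel. Aluminium wheel, 48 mm across, 14 mm wide, axis along the case's y, in a 49 x 18 mm slot. Its rim's top stands 6.5 to 13.5 mm above this point: worn bearings, different for each wheel and not told by this point.
- slot_mid (a point): The same for the middle wheel, 36 mm to the right of the left one. Each wheel sits on a stiff leaf spring: pressed down, it yields about 1 mm per 8 N, at most 4 mm, and more than 17 N on it does harm.
- slot_right (a point): The same for the right wheel, 36 mm to the right of the middle one. To roll a wheel out of its catch takes up to 6 N along the rim; fingertip on rim has a friction of 0.5 or more, so too light a touch slips: press with about 11 to 14 N.
- wheel_left (a joint): The left (first) number wheel, numerals 0 to 9 round its rim, 0.6283 rad apart. Value = 0.6283 x the digit on top at the reading line (modulo 2 pi). It grows as the top of the rim rolls away from the robot (the case's +x). A sprung catch snaps it to the nearest digit. Its digit in the code is 4: 2.513 rad.
- wheel_mid (a joint): The middle (second) number wheel, numerals 0 to 9 round its rim, 0.6283 rad apart. Value = 0.6283 x the digit on top at the reading line (modulo 2 pi). It grows as the top of the rim rolls away from the robot (the case's +x). A sprung catch snaps it to the nearest digit. Its digit in the code is 7: 4.398 rad.
- wheel_right (a joint): The right (third) number wheel, numerals 0 to 9 round its rim, 0.6283 rad apart. Value = 0.6283 x the digit on top at the reading line (modulo 2 pi). It grows as the top of the rim rolls away from the robot (the case's +x). A sprung catch snaps it to the nearest digit. Its digit in the code is 2: 1.257 rad.
- bolt_knob (a point): Centre of the top of the bolt's steel knob, a ridged block 24 mm (case x) by 16 mm (case y), its top 16 mm above the cover plate. 47 mm of free plate lie between it and the right wheel.
- bolt (a joint): Travel of the bolt in m: 0 locked, 0.016 fully drawn at its stop. It slides along the case's -y (to the right), with about 3 N of friction, and stays where it is left. Its teeth run up against the wheels unless all three show the code; once drawn, they hold the wheels.
- lid_handle (a point): Middle of the lid's handle, a round steel bar 11 mm thick and about 90 mm long along the case's y, 35 mm above the lid on two posts 76 mm apart. It lies 105 mm in front of the hinge line and 38 mm above it when the lid is shut.
- lid_hinge (a point): Middle of the lid's hinge line, which runs along the case's y, 70 mm up at the back.
- lid (a joint): Opening angle of the lid in rad: 0 shut, 1.57 upright, 1.75 at its stop. The stiff hinge keeps it where it is left; lifting it at the handle takes 6 to 8 N. Until the bolt is drawn more than 12 mm, a lug of the lid is caught under it.
- shaving_brush: Loose shaving brush standing upright, 36 mm across, 92 mm tall, right of the case, to be left alone. Origin: centre of its underside.
- pencil: Loose black pencil, 135 mm long, 8 mm thick, to the front right of the case, to be left alone. Origin: centre of its underside.
- fish_plaque: Loose grey fish-shaped clay plaque, 40 x 75 x 9 mm, left of the case, to be left alone. Origin: centre of its underside.

How it is judged:
By the outcome, as a careful person would: the job done as asked, in the order asked, and still so for the second after the job is handed in, with the robot touching nothing.
It also fails if it takes over 72 s, if anything falls off the work surface, if the arm or the gripper's body presses on something with over 40 N, if the wrist force passes 120 N, or if a joint passes its speed limit or range.

## Working session

There is one attempt and no reset: what is moved stays moved. The work goes in short steps, each a Python script; the robot and the scene stay as the last script left them, time stands still between calls to the robot, and variables do not carry over. Pictures are saved under pics/ and viewed, at most 10 in all, crops included, and the job is handed in when it is done.

```bash
mkdir -p pics; cat > h.py <<'E'
import numpy as np, cv2
from rig import arm
from scipy.spatial.transform import Rotation as R
def cam(n):
    p=arm.camera_params(n); return p
def quat(a):
    a=np.array(a); 
    return a if a.shape==(3,3) else R.from_quat([a[1],a[2],a[3],a[0]]).as_matrix()
def cloud(n,dep,p):
    h,w=dep.shape; f=h/2/np.tan(np.radians(p['fov_y'])/2)
    K=np.array([[f,0,p['cx']],[0,f,p['cy']],[0,0,1]])
    u,v=np.meshgrid(np.arange(w),np.arange(h))
    pts=np.stack([u,v],-1).reshape(-1,1,2).astype(np.float64)
    n_=cv2.undistortPoints(pts,K,np.array(p['distortion'],float)).reshape(h,w,2)
    P=np.stack([n_[...,0]*dep,-n_[...,1]*dep,-dep],-1)
    return P@quat(p['attitude']).T+np.array(p['eye'])
def save(n,img): cv2.imwrite('pics/'+n+'.png',img[...,::-1])
E
python3 - <<'E'
from h import *
ims=[]
for n in ["scene","side"]:
    p=cam(n); print(n,p)
    im,d=arm.grab_frame(n); ims.append(im)
    np.savez(n+'0.npz',im=im,d=d,c=cloud(n,d,p))
    for t in ["case","bolt_knob","lid_handle","wheel_left","shaving_brush","pencil","fish_plaque"]:
        print(t,[(np.round(b['bbox']).tolist(),round(b['p'],2)) for b in arm.boxes_of(n,t)[:3]])
    save(n+'0',cv2.resize(im,(800,600),interpolation=cv2.INTER_CUBIC))
print(arm.grip_depth,arm.read_orientation(),arm.read_time())
E
```

```text
scene {'fov_y': 53.271197030725276, 'cx': 251.4477252778791, 'cy': 182.7373098401051, 'distortion': array([-0.12116521,  0.        ,  0.        ,  0.        ,  0.        ]), 'eye': array([0.23837413, 0.50995977, 0.61497799]), 'attitude': array([-0.21035762, -0.11604024,  0.43562302,  0.86747733])}
case [([195.0, 153.0, 313.0, 249.0], 0.62)]
bolt_knob [([291.0, 159.0, 302.0, 172.0], 0.53)]
lid_handle [([194.0, 152.0, 281.0, 220.0], 0.66), ([194.0, 151.0, 312.0, 252.0], 0.47)]
wheel_left []
shaving_brush [([262.0, 139.0, 274.0, 157.0], 0.47)]
pencil []
fish_plaque [([205.0, 236.0, 239.0, 254.0], 0.63), ([195.0, 152.0, 313.0, 251.0], 0.16)]
side {'fov_y': 47.57451369137832, 'cx': 255.59326496345415, 'cy': 188.81567582944805, 'distortion': array([-0.17172661,  0.        ,  0.        ,  0.        ,  0.        ]), 'eye': array([ 0.53812702, -0.9177733 ,  0.69666031]), 'attitude': array([ 0.8920834 ,  0.45170676, -0.01208758, -0.00145224])}
case [([249.0, 175.0, 316.0, 251.0], 0.6), ([221.0, 177.0, 315.0, 265.0], 0.57)]
bolt_knob [([225.0, 205.0, 246.0, 215.0], 0.46)]
lid_handle [([250.0, 176.0, 316.0, 250.0], 0.91)]
wheel_left [([227.0, 184.0, 245.0, 195.0], 0.65), ([220.0, 174.0, 319.0, 270.0], 0.46)]
shaving_brush []
pencil [([195.0, 292.0, 259.0, 307.0], 0.56)]
fish_plaque [([223.0, 172.0, 318.0, 270.0], 0.6)]
0.0187 [ 5.78460378e-05  9.93742606e-01  1.11694356e-01 -4.00852277e-06] 0.8
```

View pics/scene0.png

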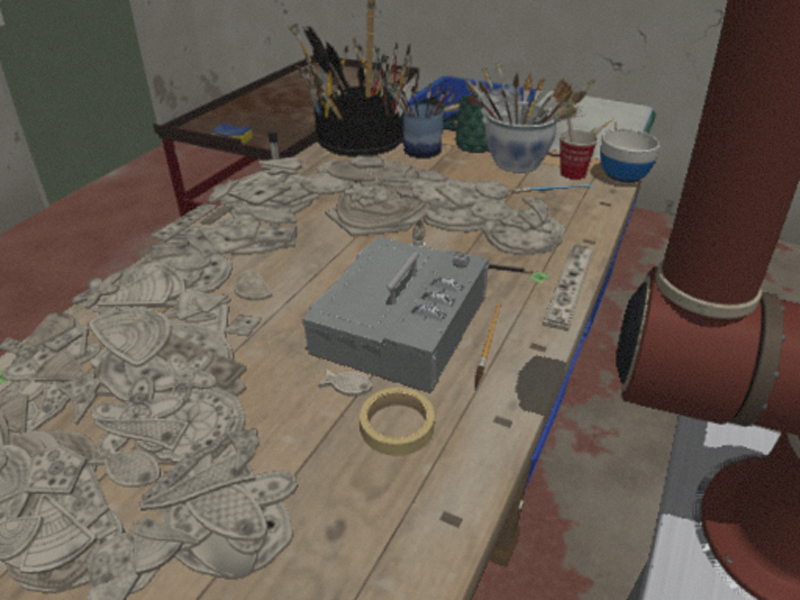

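View pics/side0.png

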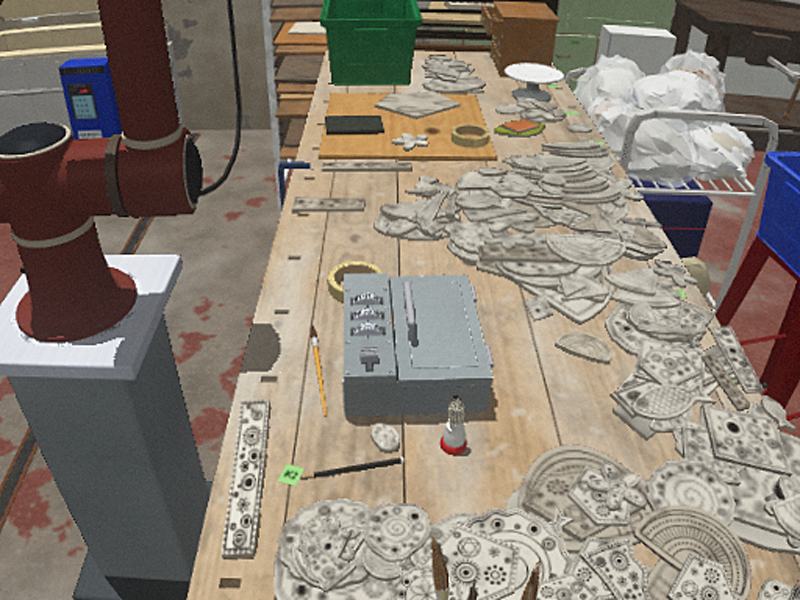

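```bash
python3 - <<'E'
from h import *
for n in ["scene","side"]:
    z=np.load(n+'0.npz'); c=z['c']
    if n=="scene": q=[(300,165),(268,150),(222,246),(250,190),(290,200),(270,220),(240,160)]
    else: q=[(235,208),(237,190),(227,300),(280,210),(235,225),(240,250),(300,245)]
    for u,v in q: print(n,u,v,c[v,u].round(3))
    m=(z['d']>0)
    P=c[m]; s=P[(P[:,2]>.066)&(P[:,2]<.084)&(P[:,0]>.3)&(P[:,0]<.9)&(abs(P[:,1])<.5)]
    print(len(s),s.min(0),s.max(0))
    r=cv2.minAreaRect(s[:,:2].astype(np.float32)*1000); print(r, cv2.boxPoints(r))
E
```

```text
scene 300 165 [ 0.505 -0.232  0.091]
scene 268 150 [ 0.624 -0.297  0.066]
scene 222 246 [0.581 0.022 0.007]
scene 250 190 [ 0.571 -0.094  0.086]
scene 290 200 [ 0.479 -0.11   0.078]
scene 270 220 [ 0.49  -0.029  0.08 ]
scene 240 160 [ 0.662 -0.21   0.074]
5144 [ 0.47021251 -0.30838461  0.0660053 ] [ 0.6865624  -0.00743132  0.08398958]
((580.9671020507812, -160.7599639892578), (208.2334442138672, 298.669921875), 2.757493734359741) [[ 469.78662    -16.606842 ]
 [ 484.15527   -314.93094  ]
 [ 692.1476    -304.9131   ]
 [ 677.77893     -6.5889893]]
side 235 208 [ 0.515 -0.167  0.092]
side 237 190 [ 0.518 -0.098  0.091]
side 227 300 [ 0.502 -0.355  0.007]
side 280 210 [ 0.617 -0.15   0.074]
side 235 225 [ 0.517 -0.229  0.096]
side 240 250 [ 0.527 -0.259  0.053]
side 300 245 [ 0.654 -0.253  0.063]
5640 [ 0.47412921 -0.31939357  0.0660157 ] [ 0.68843181 -0.00854847  0.08399015]
((583.39453125, -166.31944274902344), (206.8656463623047, 309.7709045410156), 2.331631898880005) [[ 473.74606    -15.7702265]
 [ 486.3486    -325.28467  ]
 [ 693.04297   -316.86865  ]
 [ 680.4404      -7.3542175]]
```

Both views show the case: knob at about (231,222) in the side frame, wheels at (235,190–210), brush to its right, pencil front right. Next is a wrist-camera look at the wheels.

```bash
python3 - <<'E'
from h import *
p=cam('wrist'); Rt=quat(arm.read_orientation()); t=np.array(arm.read_tcp_pos())
Rc=Rt.T@quat(p['attitude']); off=Rt.T@(np.array(p['eye'])-t); print(p['fov_y'],off.round(4),Rc.round(3))
psi=np.radians(2.3); q=[0,np.cos(psi/2),np.sin(psi/2),0]; Rn=quat(q)
tgt=np.array([.52,-.16,.085]); look=-(Rn@Rc)[:,2]
for dist in (.2,.24,.28):
    pos=tgt-dist*look-Rn@off
    print(pos,look)
    if pos[2]>.16 and arm.solve_ik(pos,q) is not None: break
arm.move_pose(pos,q); arm.grip(0,20); arm.wait(.3)
p=cam('wrist'); im,d=arm.grab_frame('wrist'); np.savez('w0.npz',im=im,d=d,c=cloud('wrist',d,p))
for t in ["bolt_knob","wheel_left","wheel_mid","wheel_right"]:
    print(t,[(np.round(b['bbox']).tolist(),round(b['p'],2)) for b in arm.boxes_of('wrist',t)[:3]])
save('w0',cv2.resize(im,(800,600),interpolation=cv2.INTER_CUBIC))
print(arm.read_q(),arm.read_tcp_pos(),arm.read_force(),arm.read_time())
E
```

```text
61.81286395172782 [ 8.01e-02  1.00e-04 -1.77e-01] [[-0.     0.95   0.311]
 [ 1.     0.001 -0.001]
 [-0.002  0.311 -0.95 ]]
[ 0.50209744 -0.16030666  0.09809428] [-0.31081001 -0.01392211 -0.95037009]
[ 0.51452984 -0.15974978  0.13610908] [-0.31081001 -0.01392211 -0.95037009]
[ 0.52696224 -0.15919289  0.17412389] [-0.31081001 -0.01392211 -0.95037009]
bolt_knob [([325.0, 183.0, 349.0, 210.0], 0.93)]
wheel_left [([174.0, 167.0, 197.0, 215.0], 0.7), ([78.0, 2.0, 385.0, 150.0], 0.61)]
wheel_mid [([216.0, 168.0, 234.0, 215.0], 0.91)]
wheel_right [([252.0, 169.0, 274.0, 216.0], 0.6)]
[-4.28583228e-01 -1.10416086e-01  1.81065684e+00  2.67518005e-06
  1.44143038e+00  1.10203169e+00] [ 0.52693877 -0.15918298  0.17407615] [0.28234626 0.2408475  0.26737117] 4.25
```

View pics/w0.png

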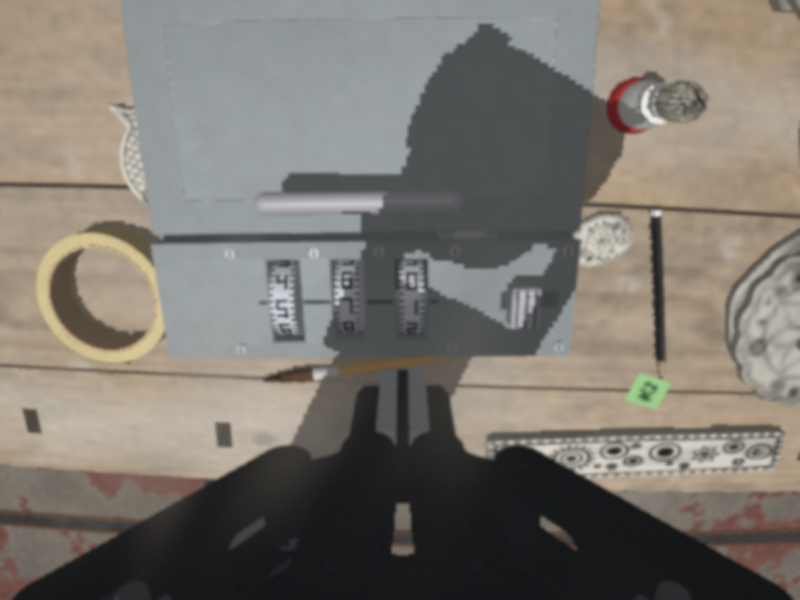

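```bash
python3 - <<'E'
from h import *
z=np.load('w0.npz'); im,c=z['im'],z['c']
def med(m): return np.median(c[m],0).round(4),m.sum()
Z=c[...,2]; X=c[...,0]; Y=c[...,1]
reg=np.zeros(Z.shape,bool); reg[:235,60:400]=True; reg&=(X>.4)&(X<.75)&(Y<0)&(Y>-.32)
pl=reg&(Z>.0765)&(Z<.0835); print('plate',med(pl))
r=cv2.minAreaRect((c[pl][:,:2]*1000).astype(np.float32)); print(r,cv2.boxPoints(r))
al=reg&(Z>.066)&(Z<.0835)
# edge fits: per image row/col extremes
L=[];Rr=[];F=[]
for v in range(10,225,4):
    u=np.where(al[v])[0]
    if len(u)>30: L.append(c[v,u[0]]);Rr.append(c[v,u[-1]])
for u in range(105,365,4):
    v=np.where(pl[:,u])[0]
    if len(v)>5: F.append(c[v[-1],u])
for n,E,a in(('L',L,0),('R',Rr,0),('F',F,1)):
    E=np.array(E); k=np.polyfit(E[:,a],E[:,1-a],1)
    for _ in range(3):
        e=abs(np.polyval(k,E[:,a])-E[:,1-a]); E2=E[e<max(.002,np.median(e)*1.5)]; k=np.polyfit(E2[:,a],E2[:,1-a],1)
    print(n,k.round(4),'deg',np.degrees(np.arctan(k[0])).round(2),len(E),len(E2))
for n,(a,b,d,e) in dict(knob=(325,183,349,210),wl=(172,167,197,216),wm=(212,166,236,216),wr=(252,165,276,217),hd=(160,120,300,140)).items():
    m=np.zeros_like(reg); m[b:e,a:d]=True; m&=Z>(.0865 if n!='hd' else .1)
    P=c[m]; print(n,P.mean(0).round(4),P.min(0).round(4),P.max(0).round(4),np.percentile(P[:,2],[50,90]).round(4),len(P))
cr=im[155:225,160:290]; cr=cv2.resize(cr,(780,420),interpolation=cv2.INTER_CUBIC)
save('w0c',cv2.convertScaleAbs(cr,alpha=1.3))
E
```

```text
plate (array([ 0.5179, -0.1401,  0.0797]), np.int64(16738))
((528.9652099609375, -138.2036590576172), (100.08306884765625, 241.18411254882812), 2.8898818492889404) [[ 472.90747   -20.287884]
 [ 485.06714  -261.16528 ]
 [ 585.02295  -256.11945 ]
 [ 572.8633    -15.242035]]
L [ 0.0596 -0.0498] deg 3.41 54 54
R [ 0.036  -0.2777] deg 2.06 54 53
F [-0.0506  0.473 ] deg -2.89 65 64
knob [ 0.521  -0.2253  0.0972] [ 0.5076 -0.2349  0.0868] [ 0.6071 -0.156   0.3511] [0.0957 0.0969] 525
wl [ 0.5142 -0.094   0.0912] [ 0.4988 -0.156   0.0865] [ 0.6071 -0.086   0.3511] [0.089  0.0905] 461
wm [ 0.5162 -0.1299  0.0921] [ 0.5036 -0.156   0.0865] [ 0.6071 -0.1224  0.3511] [0.0876 0.0887] 297
wr [ 0.518  -0.1652  0.0925] [ 0.5016 -0.1726  0.0865] [ 0.6071 -0.156   0.3511] [0.0889 0.0904] 428
hd [ 0.5755 -0.1372  0.1135] [ 0.5678 -0.1868  0.1069] [ 0.6071 -0.0865  0.3511] [0.1123 0.1136] 1924
```

View pics/w0c.png

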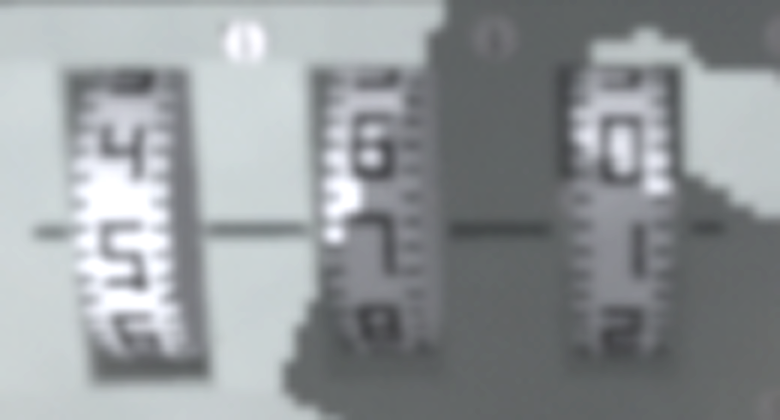

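The crop reads left = 5, middle = 7 (already right) and right = 1; the top digits sit at crop rows ~250 because of parallax. So the left wheel goes one digit toward the robot and the right wheel one digit away.

```bash
python3 - <<'E'
from h import *
z=np.load('w0.npz'); im,c=z['im'],z['c']; Z=c[...,2]
yaw=np.radians(2.89); ex=np.array([np.cos(yaw),np.sin(yaw)]); ey=np.array([-ex[1],ex[0]])
def cc(P): return np.c_[P[:,:2]@ex,P[:,:2]@ey,P[:,2]]
for n,(a,b,d,e) in dict(knob=(325,183,349,210),wl=(172,167,200,217),wm=(212,166,236,216),wr=(250,165,278,217),hd=(160,120,300,140)).items():
    m=np.zeros(Z.shape,bool); m[b:e,a:d]=True; m&=(Z>(.0855 if n!='hd' else .108))&(Z<(.105 if n!='hd' else .125))
    P=cc(c[m]); q=np.percentile(P,[3,50,97],axis=0); print(n,q.round(4).tolist(),((q[0]+q[2])/2).round(4),len(P))
    if n[0]=='w':
        k=np.polyfit(P[:,0]-.5,P[:,2],2); print('  top x',.5-k[1]/2/k[0],np.polyval(k,-k[1]/2/k[0]))
print('line',cc(c[193,[167,196,202,208,240,246]]).round(4).tolist())
m=np.zeros(Z.shape,bool);m[100:235,80:390]=True;m&=(Z>.0765)&(Z<.0825); P=cc(c[m]); print('plate',np.percentile(P,[.2,1,99,99.8],axis=0).round(4).tolist())
E
```

```text
knob [[0.4969, -0.2597, 0.0883], [0.5084, -0.2516, 0.0957], [0.5186, -0.2453, 0.0974]] [ 0.5078 -0.2525  0.0928] 526
wl [[0.4943, -0.1259, 0.0859], [0.509, -0.1192, 0.0888], [0.5212, -0.1123, 0.0911]] [ 0.5077 -0.1191  0.0885] 515
  top x 0.5070395337129039 0.08995339414389968
wm [[0.4967, -0.1619, 0.0856], [0.5086, -0.1551, 0.0872], [0.5184, -0.1486, 0.0889]] [ 0.5076 -0.1553  0.0872] 392
  top x 0.5072576009639937 0.08791771362238181
wr [[0.494, -0.1978, 0.0858], [0.5087, -0.191, 0.0887], [0.5206, -0.1848, 0.0908]] [ 0.5073 -0.1913  0.0883] 480
  top x 0.5069839656590954 0.08979049052069195
hd [[0.5623, -0.2114, 0.1089], [0.5677, -0.1664, 0.1123], [0.5723, -0.1202, 0.114]] [ 0.5673 -0.1658  0.1115] 1895
line [[0.5079, -0.1054, 0.0815], [0.5073, -0.1312, 0.0806], [0.5075, -0.1367, 0.0813], [0.5073, -0.142, 0.081], [0.5072, -0.1706, 0.0814], [0.5068, -0.1759, 0.0805]]
plate [[0.4718, -0.2847, 0.0767], [0.4725, -0.2831, 0.0774], [0.542, -0.047, 0.0816], [0.5424, -0.0452, 0.0823]]
```

```bash
cat >> h.py <<'E'
yaw=np.radians(2.89); ex=np.array([np.cos(yaw),np.sin(yaw)]); ey=np.array([-ex[1],ex[0]])
Q=[0,np.cos(yaw/2),np.sin(yaw/2),0]
def W(x,y,z): return np.r_[x*ex+y*ey,z]
XL=.5073; WY=dict(l=-.119,m=-.155,r=-.191)
def fz(n=3): return np.mean([arm.read_force() for _ in range(n)],0)
def roll(w,sgn,half=.007,F0=12.5):
    y=WY[w]; x0=XL-sgn*half
    arm.move_linear(W(x0,y,.115),Q,.12); arm.move_linear(W(x0,y,.0965),Q,.05)
    b=fz(6)[2]; z=.0965
    while True:
        f=fz()[2]-b
        if f>11.2: break
        if z<.083: print('no contact'); return
        z-= .0004 if f<1.5 else min(.0004,(F0-f)/9000)
        arm.move_linear(W(x0,y,z),Q,.02)
    print('contact',round(z,4),round(f,2),arm.read_time())
    log=[]
    for i in range(1,8):
        arm.move_linear(W(x0+sgn*2*half*i/7,y,z),Q,.03)
        v=fz(); f=v[2]-b; log.append((round(f,1),round(float(v[:2]@ex),1)))
        if f<11.5 or f>13.5: z+=np.clip((f-F0)/9000,-.0004,.0004)
    print(log)
    arm.move_linear(W(x0+sgn*2*half,y,z+.012),Q,.06)
    arm.move_linear(W(x0+sgn*2*half,y,.13),Q,.12)
def look(name,crop=(155,225,160,290)):
    t=W(XL,-.165,.085); p=cam('wrist')
    Rt=quat(Q); off=np.array([.0801,.0001,-.177]); lk=Rt@np.array([-.311,0,.9505]) 
    arm.move_pose(t-.28*lk-Rt@off,Q); arm.wait(.2)
    p=cam('wrist'); im,d=arm.grab_frame('wrist'); np.savez(name+'.npz',im=im,d=d,c=cloud('wrist',d,p))
    a,b,e,f=crop; cr=im[a:b,e:f]; save(name,cv2.convertScaleAbs(cv2.resize(cr,None,fx=6,fy=6,interpolation=cv2.INTER_CUBIC),alpha=1.3))
E
python3 - <<'E'
from h import *
roll('l',-1); roll('r',1); look('w1'); print(arm.read_time())
E
```

```text
no contact
no contact
24.7083
```

View pics/w1.png

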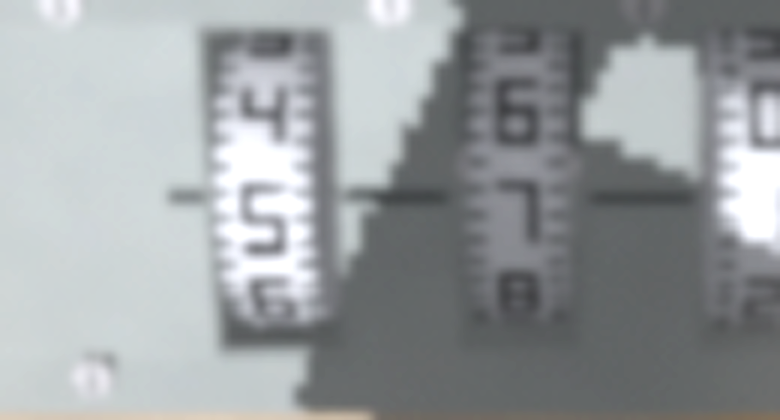

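```bash
python3 - <<'E'
from h import *
print('grip',arm.read_grip_width(),'look pose',arm.read_tcp_pos())
x0=XL+.006
arm.move_linear(W(x0,WY['l'],.096),Q,.12); b=fz(5); print(b.round(2))
for z in np.arange(.094,.0865,-.001):
    arm.move_linear(W(x0,WY['l'],z),Q,.03)
    f=fz()-b; t=np.array(arm.read_tcp_pos()); print(round(z,4),t.round(4),W(x0,WY['l'],z).round(4),f.round(2),round(arm.read_time(),2))
    if np.linalg.norm(f)>5: break
p=cam('wrist'); im,d=arm.grab_frame('wrist'); save('w2',cv2.resize(im,(800,600)))
E
```

```text
grip 0.0001838806312207926 look pose [ 0.52084241 -0.13857141  0.17219033]
[ 0.1  -1.31 -0.12]
0.094 [ 0.519  -0.0933  0.0945] [ 0.5186 -0.093   0.094 ] [0.01 1.68 0.25] 25.87
0.093 [ 0.5186 -0.093   0.093 ] [ 0.5186 -0.093   0.093 ] [-0.53  1.44 -0.25] 26.12
0.092 [ 0.5185 -0.0929  0.0918] [ 0.5186 -0.093   0.092 ] [-0.24  1.98  0.06] 26.37
0.091 [ 0.5186 -0.0929  0.0909] [ 0.5186 -0.093   0.091 ] [-0.21  1.25  0.71] 26.62
0.09 [ 0.5186 -0.0929  0.0899] [ 0.5186 -0.093   0.09  ] [-0.04  1.99  0.42] 26.87
0.089 [ 0.5186 -0.0929  0.0889] [ 0.5186 -0.093   0.089 ] [0.   1.32 0.75] 27.12
0.088 [ 0.5186 -0.093   0.0879] [ 0.5186 -0.093   0.088 ] [-0.29  1.8   0.11] 27.37
0.087 [ 0.5186 -0.0929  0.0869] [ 0.5186 -0.093   0.087 ] [-0.04  1.84  0.28] 27.62
```

View pics/w2.png

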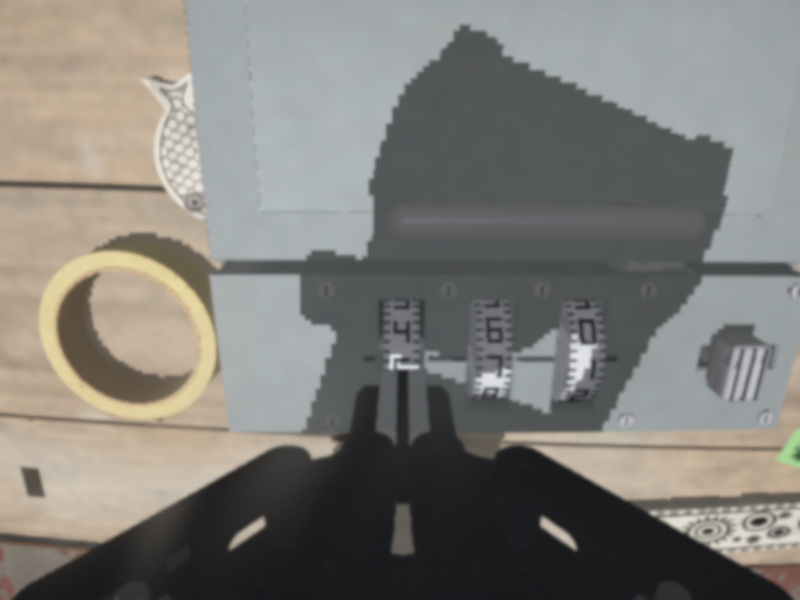

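```bash
python3 - <<'E'
from h import *
p=cam('wrist'); im,d=arm.grab_frame('wrist'); c=cloud('wrist',d,p); np.savez('w3.npz',im=im,d=d,c=c)
t=np.array(arm.read_tcp_pos()); Rt=quat(arm.read_orientation())
L=(c-t)@Rt
for v in range(215,275,4): print(v,[ (L[v,u]*1000).round(0).astype(int).tolist() for u in (246,252,258,262,268)])
print(arm.read_orientation(),p['cx'],p['cy'],p['distortion'],arm.read_time())
E
```

```text
215 [[6, -6, 1], [6, -3, 1], [6, 1, 0], [6, 3, 1], [6, 7, 2]]
219 [[4, -6, -1], [4, -3, -1], [4, 1, -1], [4, 3, 0], [4, 7, -2]]
223 [[2, -6, -2], [1, -3, -1], [2, 1, -2], [2, 3, -1], [1, 7, -1]]
227 [[0, -6, -4], [0, -3, -3], [0, 1, -3], [0, 3, -3], [0, 7, -3]]
231 [[-3, -6, -4], [-3, -3, -3], [-2, 1, -4], [-3, 3, -3], [-3, 7, -3]]
235 [[-5, -6, -3], [-5, -3, -4], [-5, 1, -3], [-6, 3, -2], [-5, 7, -3]]
239 [[11, -5, -41], [11, -2, -41], [80, 0, -177], [12, 2, -42], [12, 5, -42]]
243 [[11, -5, -44], [11, -2, -45], [11, 1, -45], [12, 2, -46], [11, 5, -45]]
247 [[11, -5, -49], [11, -2, -49], [11, 1, -49], [11, 2, -49], [11, 5, -49]]
251 [[11, -5, -53], [11, -2, -53], [11, 1, -52], [11, 2, -53], [12, 5, -54]]
255 [[12, -5, -57], [11, -2, -56], [12, 1, -57], [11, 2, -56], [11, 5, -56]]
259 [[11, -4, -60], [11, -2, -59], [11, 1, -59], [12, 2, -60], [12, 5, -60]]
263 [[12, -4, -63], [11, -2, -62], [12, 1, -63], [11, 2, -62], [11, 5, -63]]
267 [[11, -4, -66], [11, -2, -65], [11, 1, -65], [11, 2, -66], [11, 5, -65]]
271 [[11, -4, -69], [11, -2, -69], [11, 1, -68], [11, 2, -68], [11, 4, -68]]
[-1.18256378e-05  9.99682544e-01  2.51954325e-02 -2.49678452e-05] 257.29076862043377 189.552539254193 [-0.06399884  0.          0.          0.          0.        ] 27.7167
```

The depth image shows the shut fingertips end about 39.5 mm above the reported TCP: rows 239 and below are finger, and the wheel is visible where the tips should be. That explains the lack of contact. I'll add this offset and keep the descent force-guarded.

```bash
cat >> h.py <<'E'
TO=.0395  # real tips lie this far above the TCP
def roll(w,sgn,top,half=.007,F0=12.5):
    y=WY[w]; x0=XL-sgn*half; P=lambda x,z:W(x,y,z-TO)
    arm.move_linear(P(x0,top+.006),Q,.12); arm.wait(.1)
    b=fz(8)[2]; z=top+.006; log=[]
    while True:
        f=fz(5)[2]-b; log.append((round(z,4),round(f,1)))
        if f>11.5: break
        if z<top-.012 or f>16: print('abort',log); return False
        z-= .0008 if f<1.5 else np.clip((F0-f)/9000,.0001,.0008)
        arm.move_linear(P(x0,z),Q,.03)
    for i in (1,2,3):
        arm.move_linear(P(x0+sgn*2*half*i/3,z),Q,.03)
        v=fz(5); f=v[2]-b; log.append((round(f,1),round(float(v[:2]@ex),1)))
        if f<11.5 or f>13.5: z+=np.clip((f-F0)/9000,-.0004,.0004)
    print(log,arm.read_time())
    arm.move_linear(P(x0+sgn*2*half,z+.02),Q,.08); return True
E
python3 - <<'E'
from h import *
roll('l',-1,.090)
E
```

```text
[(0.096, np.float64(0.0)), (0.0952, np.float64(1.1)), (0.0944, np.float64(4.4)), (np.float64(0.0936), np.float64(5.0)), (np.float64(0.0928), np.float64(8.2)), (np.float64(0.0923), np.float64(8.8)), (np.float64(0.0919), np.float64(10.4)), (np.float64(0.0917), np.float64(10.9)), (np.float64(0.0915), np.float64(10.5)), (np.float64(0.0913), np.float64(11.8)), (np.float64(7.9), 2.0), (np.float64(10.7), 0.1), (np.float64(12.6), -1.7)] 31.4
```

```bash
python3 - <<'E'
from h import *
arm.move_linear(W(XL,-.155,.115-TO),Q,.15)
ok=roll('r',1,.0925)
if ok: look('w4',(155,225,175,315)); print(arm.read_time())
E
```

```text
[(0.0985, np.float64(0.0)), (0.0977, np.float64(-0.6)), (0.0969, np.float64(1.2)), (0.0961, np.float64(2.5)), (np.float64(0.0953), np.float64(6.0)), (np.float64(0.0946), np.float64(6.3)), (np.float64(0.0939), np.float64(8.7)), (np.float64(0.0935), np.float64(9.9)), (np.float64(0.0932), np.float64(10.2)), (np.float64(0.0929), np.float64(10.9)), (np.float64(0.0927), np.float64(11.3)), (np.float64(0.0926), np.float64(11.6)), (np.float64(7.8), 0.4), (np.float64(7.9), 1.3), (np.float64(9.0), -0.1)] 36.4583
37.6
```

View pics/w4.png

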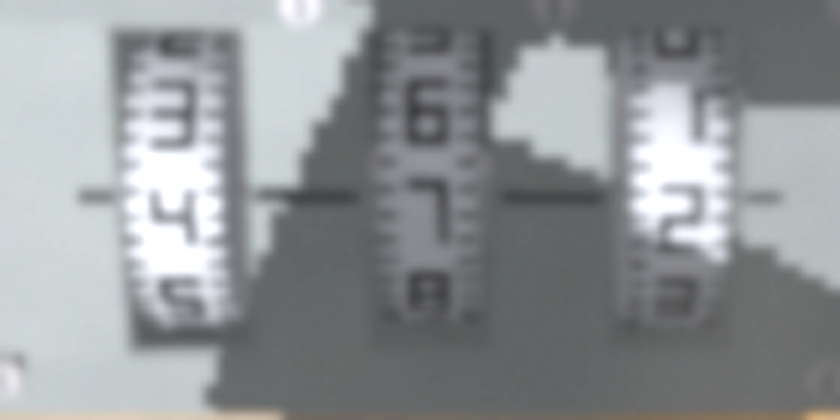

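The crop shows 4-7-2 on the reading line (row ~200–215). Next is the bolt.

```bash
python3 - <<'E'
from h import *
X=.508; z=.051
arm.move_linear(W(X,-.224,.08),Q,.15); arm.move_linear(W(X,-.224,z),Q,.06)
b=fz(8); print(b.round(1)); log=[]; y=-.232
while y>-.266:
    arm.move_linear(W(X,y,z),Q,.05); f=fz(5)-b; l=float(f[:2]@ey); log.append((round(y,4),round(l,1),round(f[2],1)))
    if l>11 or abs(f[2])>8: break
    y-=.003 if l<6 else .0015
print(log,arm.read_time())
p=cam('wrist'); im,d=arm.grab_frame('wrist'); c=cloud('wrist',d,p); save('w5',im[120:312,180:436].repeat(2,0).repeat(2,1))
np.savez('w5.npz',im=im,d=d,c=c)
E
```

```text
[0.6 0.2 0.2]
[(-0.232, -0.5, np.float64(0.5)), (-0.235, 0.5, np.float64(2.2)), (-0.238, 1.4, np.float64(1.1)), (-0.241, 1.3, np.float64(1.8)), (-0.244, 1.8, np.float64(1.1)), (-0.247, 1.1, np.float64(1.2)), (-0.25, 8.6, np.float64(5.6)), (-0.2515, 12.8, np.float64(7.5))] 41.1833
```

View pics/w5.png

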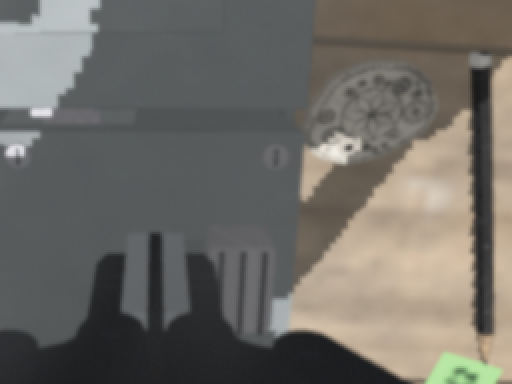

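The knob has run up against its stop: force rose sharply after about 16 mm of travel, and the picture shows it against the plate's right edge at (245,285). I'll check its position and open the lid, guarded by force.

```bash
python3 - <<'E'
from h import *
c=np.load('w5.npz')['c']; P=c[245:280,285:322].reshape(-1,3); P=P[(P[:,2]>.09)&(P[:,2]<.1)]
yk=P[:,:2]@ey; print('knob y',np.percentile(yk,[3,97]).round(4))
arm.move_linear(W(.508,-.245,.051),Q,.05); arm.move_linear(W(.508,-.245,.11),Q,.12)
if abs(np.percentile(yk,[3,97]).mean()+.2685)>.0035: raise SystemExit('check bolt')
a=yaw+np.pi/2; qs=[[0,np.cos(t/2),np.sin(t/2),0] for t in (a,a-np.pi)]
q0=arm.read_q(); best=None
for q in qs:
    s=arm.solve_ik(W(.567,-.166,.12),q)
    if s is not None and (best is None or np.abs(np.array(s)-q0).max()<best[0]): best=(np.abs(np.array(s)-q0).max(),q)
Q2=best[1]; print(best); np.save('Q2.npy',Q2)
arm.move_pose(W(.567,-.166,.12),Q2); arm.grip(.045,40)
arm.move_linear(W(.567,-.166,.085),Q2,.1); b=fz(5)
arm.move_linear(W(.567,-.166,.0585),Q2,.06); print('down',(fz(5)-b).round(1))
arm.grip(.0,40); print('w',arm.read_grip_width(),arm.read_grip_force(),fz(5).round(1),arm.read_time())
E
```

```text
knob y [-0.276  -0.2624]
(np.float64(1.400200845780837), [0, np.float64(0.6890505678481946), np.float64(0.7247132639520822), 0])
down [-0.2 -0.4  0.3]
w 0.00919991464425365 39.1787052154541 [-4.8  0.   5.1] 45.4333
```

```bash
python3 - <<'E'
from h import *
Q2=np.load('Q2.npy').tolist(); dz=.0585-.108
H=lambda t:W(.672-.105*np.cos(t)+.038*np.sin(t),-.166,.07+.038*np.cos(t)+.105*np.sin(t)+dz)
for t in np.r_[.08,.2:1.5:.2,1.56]:
    arm.move_linear(H(t),Q2,.1); f=fz(4); print(round(t,2),f.round(1),round(arm.read_grip_width(),4),round(arm.read_time(),2))
    if np.linalg.norm(f)>35: print('stop'); break
im,d=arm.grab_frame('side'); save('s2',cv2.resize(im[100:300,160:400],(720,600)))
E
```

```text
0.08 [-4.5 -2.1 -0.5] 0.0095 45.68
0.2 [-6.4 -2.   1. ] 0.0097 45.97
0.4 [-12.   -1.7   6. ] 0.0091 46.34
0.6 [-14.9  -0.   11.5] 0.0092 46.72
0.8 [-12.7   0.2  15.3] 0.0093 47.09
1.0 [-5.3 -0.3 11.3] 0.009 47.47
1.2 [-2.1 -0.5  8.2] 0.0095 47.84
1.4 [ 0.9 -1.9  5. ] 0.0094 48.22
1.56 [ 4.1 -1.8  2.5] 0.0088 48.54
```

View pics/s2.png

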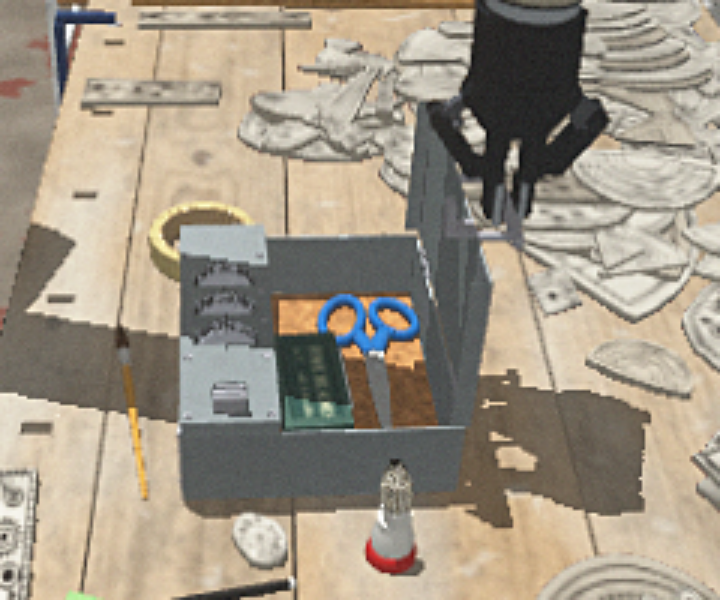

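The lid stands upright with the bar held, and the box is open with the scissors visible at (370,340). Release and retreat.

```bash
python3 - <<'E'
from h import *
Q2=np.load('Q2.npy').tolist(); t=np.array(arm.read_tcp_pos())
arm.grip(.019,20); f=fz(5); print(f.round(1))
arm.move_linear(t+[0,0,.03],Q2,.06); print(fz(5).round(1))
arm.move_linear(t+[0,0,.12],Q2,.12); arm.wait(.3); print(fz(5).round(1),arm.read_time())
im,d=arm.grab_frame('side'); save('s3',cv2.resize(im[100:300,160:400],(720,600)))
E
```

```text
[-0.2  0.3  0.3]
[-1.  -0.3  0. ]
[-0.   0.1 -0.1] 50.7333
```

View pics/s3.png

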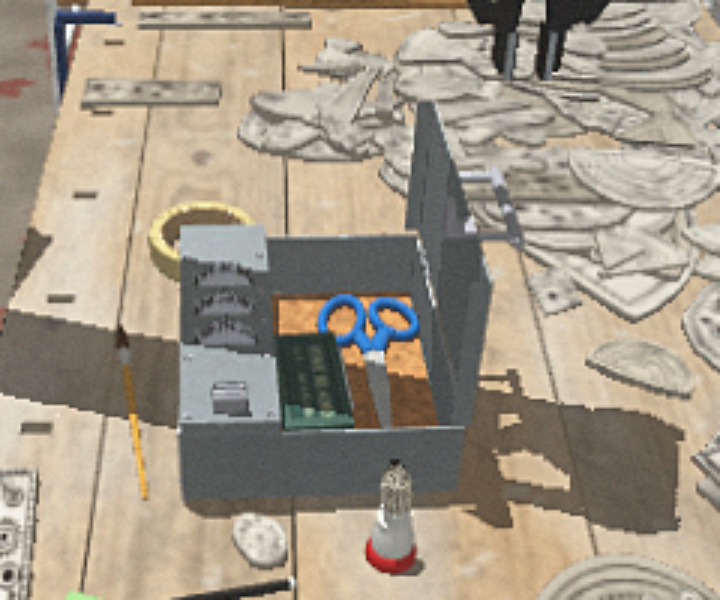

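The lid stands upright on its own (handle at (490,205)), the gripper is clear, and the things around the box are undisturbed.

```bash
python3 -c "
from rig import arm
print(arm.job_done())"
```

```text
the job is handed in; nothing more can be done
None
```

The wheels are set to 4-7-2, the bolt is drawn fully right, and the lid stands upright on its own; I handed the job in at about 51 s with the gripper clear and nothing around the box visibly moved.

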